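Swap the odd foot in a serving-board kit

ROBOT

A 6-joint arm with a two-finger parallel gripper is mounted at the origin on the work surface. World frame = base frame: x ahead of the robot, y to its left, z up, the work surface at z = 0. Lengths are in m, angles in rad, forces in N, time in s.
With the tool pointing down it reaches from about 0.375 to 0.9 m from the base axis. Payload 3.1 kg.
Tool frame: the origin (TCP) lies on the centre line of the jaws, within the pads' length; the fingertips stand 11 mm ahead of it and the grasp point (between the pads) lies 8 mm behind it; x points along the fingers, y is the direction in which the jaws open and shut, and the axes are right-handed (so a half turn about x gives the same grasp; the last joint's range is limited). The gripper opens to 87 mm and grips with 3 to 60 N. Pads are 19 mm wide; open, the fingers measure 117 mm over their backs; the gripper's body (75 mm by 190 mm) begins 51 mm behind the grasp point.
Start: joints at [-1.438, 0.527, 1.433, -0, 1.181, -0.178], TCP at [0.192, -0.595, 0.234] pointing down, gripper open.
Joint ranges: [-3.08, 3.08], [-0.75, 2.2], [0.22, 2.44], [-1.43, 4.57], [0, 2.65], [-2.85, 2.85]. Speed limits (rad/s): [2.79, 2.79, 3.14, 3.14, 3.14, 3.14].

INTERFACE

Orientations are given as a unit quaternion [x, y, z, w].
In Python, from rig import robot, camera, camera_info gives the robot as it stands.
- The arm moves only by the shell command python3 -m inch 'ROWS' [FORCE]. ROWS is JSON, a list that holds one entry, the list of rows, each a list of 5 numbers: the shift along the tool's x, y, z in cm, then the turn about the tool's x in rad, then the opening, from 0 (shut) to 1 (fully open). A call has 1 to 8 rows; each row shifts and turns the pose as measured when the row begins, along the tool's axes as they then stand; what a row does not reach is not made up. A row lasts 1/12 s, in which the tool goes at most 41.7 mm and 7.16 degrees, less where a joint would pass 70% of its speed; a pose out of reach is approached as far as the arm can. A call with a gripper value outside its range is refused whole. The fingers move at their own pace and stop on an object; FORCE is the grip in N (left out, the last holds). Time passes only in rows, so rows that do not move let the fingers close. It gives the time, the measured TCP pose, the force and the opening at its end, in the units of the state.
- robot.get_obs(): the state, without advancing time (a new reading comes with each control period).
- camera(name): name is "scene" or "top" or "wrist"; returns the picture (384x512x3 uint8, red, green, blue); there is no depth.
- camera_info(name): a dict with "camera_matrix" (3x3 intrinsics, pixels), "rvec" (rotation vector, rad) and "tvec" (3), from world to camera coordinates, as OpenCV has them. Camera axes: x right, y down, z forward; pixel columns grow to the right and rows downward; lengths in m; the calibration is good to about 2 mm. A picture is of the moment at which its call begins: read the wrist's pose just before it. camera_info takes no time and is no camera call; for the wrist camera it gives the pose at the moment of the call.
- robot.hand_in(): hands the job in, once; it reports no verdict.
The state is a dict: "time": time; "q": joint angles; "joint_velocities": joint speeds; "joint_torque": joint torques, N m; "position": TCP position; "tool_rot": TCP orientation; "ft_force": force on the tool from outside, world axes, zero at the start; "moment": the same for the moment, N m; "grip_width": finger opening in m.
Only numpy, scipy, OpenCV 4.12 (cv2) and the standard library are available. Lean on these libraries where they do the work, as an engineer would, in place of code of your own. Each camera call takes 0.05 s, during which the arm holds its last target. There are 200 camera calls.

TASK

The blue three-well tray on the woodshop bench should hold a matching set of three round purple feet, but one of them is pale maple. First put that maple foot into the orange scrap box, then take the round purple foot from the dark wooden stock tray and stand it upright in the well left empty. Leave the two good purple feet where they are.

Things in the scene. Friction and masses are not known exactly. Their poses are not given: they have to be found in the camera images.
- kit_tray: fixed blue tray, flat on the bench, 80 x 230 mm, 18 mm high; walls and floor 5 mm thick. Three open wells of about 70 x 70 mm in a row along its y axis, centred at y = -75, 0, +75 mm, x = 0. Origin at the centre of its underside, z up. Each well starts with one standing foot, up to 6 mm off its middle: two purple, one maple, in any order.
- scrap_box: fixed orange box, open on top, 150 x 150 mm, 40 mm high, walls and floor 5 mm thick, empty; origin at the centre of its underside, z up, x and y square to its walls. It stands left or right of the kit tray, the dark wooden stock tray on the other side.
- wrong_foot: the wrong part: the pale maple foot standing in a well of the blue kit tray; an upright cylinder 36 mm in diameter, 45 mm tall, 45 g, thin groove near the top, small brass disc on top; origin at the centre of its underside, z up.
- spare_foot: the round purple foot in the fixed dark wooden stock tray (18 mm high, floor 5 mm, four 80 mm wells in a square, 85 mm apart, beside maple, square purple and low black feet; its walls run within 20 degrees of this foot's x and y); an upright cylinder 36 mm in diameter, 45 mm tall, 45 g, thin groove near the top, small brass disc on top; origin at the centre of its underside, z up.
- good_a: a good purple foot standing in a well of the kit tray; an upright cylinder 36 mm in diameter, 45 mm tall, 45 g, thin groove near the top, small brass disc on top; origin at the centre of its underside, z up.
- good_b: the other good purple foot standing in a well of the kit tray; an upright cylinder 36 mm in diameter, 45 mm tall, 45 g, thin groove near the top, small brass disc on top; origin at the centre of its underside, z up.

How it is judged:
On the way, in this order (a step that is already met when the one before it is completed fails the run):
1. the maple foot from the kit lies released in the scrap box (x of wrong_foot in the frame of scrap_box between -0.07 and 0.07 m and y of wrong_foot in the frame of scrap_box between -0.07 and 0.07 m and z of wrong_foot in the frame of scrap_box between 0 and 0.056 m and linear speed of wrong_foot below 0.03 m/s and contact force between the fingers and wrong_foot below 0.05 N), for 0.2 s.
2. the round purple foot from stock stands in the empty well of the kit tray (x of spare_foot in the frame of kit_tray between -0.02 and 0.02 m and (y of spare_foot in the frame of kit_tray between -0.095 and -0.055 m or y of spare_foot in the frame of kit_tray between -0.02 and 0.02 m or y of spare_foot in the frame of kit_tray between 0.055 and 0.095 m) and z of spare_foot in the frame of kit_tray below 0.01 m and angle between spare_foot's own z axis and vertical below 0.17 rad and horizontal distance between spare_foot and good_a above 0.045 m and horizontal distance between spare_foot and good_b above 0.045 m and linear speed of spare_foot below 0.02 m/s), for 0.2 s.
At the end, for the whole second after the job is handed in: The maple foot is in the scrap box (within 70 mm of its middle in x and y). The stock foot stands on the floor of the vacated well, within 20 mm of its middle and 10 degrees of upright. Both are released and at rest. The good feet are upright (10 degrees), within 25 mm of their starts (all of step 1 and all of step 2 and distance of each of good_a, good_b from where it was at the start of the episode below 0.025 m and angle between each of good_a, good_b's own z axis and vertical below 0.17 rad and contact force between the fingers and spare_foot below 0.05 N); the robot touches nothing.
It fails at once if a good foot of the kit is moved more than 25 mm from its place (distance of any of good_a, good_b from where it was at the start of the episode above 0.025 m).
It also fails if it takes over 59 s, if anything falls off the work surface, if the arm or the gripper's body presses on something with over 40 N, if the wrist force passes 120 N, or if a joint passes its speed limit or range.

## Working session

There is one attempt and no reset: what is moved stays moved. The work goes in short steps, Python scripts to look and compute and a shell command to move; the robot and the scene stay as the last step left them, time stands still between calls to the robot, and variables do not carry over. Pictures are saved under pics/ and viewed, about 8 in all and at most 12, crops included, and the job is handed in when it is done.

```bash
mkdir -p pics; ls
cat > h.py <<'E'
import numpy as np, cv2
from rig import robot, camera, camera_info
from scipy.spatial.transform import Rotation as R
def snap(n,f):
    im=camera(n); cv2.imwrite('pics/'+f,im[:,:,::-1]); return im
def w(ci,u,v,z):
    K=np.array(ci['camera_matrix']);Rm=cv2.Rodrigues(np.array(ci['rvec'],float))[0];t=np.array(ci['tvec']).ravel()
    d=Rm.T@np.linalg.solve(K,[u,v,1.]);c=-Rm.T@t
    return (c+d*(z-c[2])/d[2]).round(4)
def px(ci,p):
    return cv2.projectPoints(np.array([p],float),np.array(ci['rvec'],float),np.array(ci['tvec'],float),np.array(ci['camera_matrix'],float),None)[0].ravel().round(1)
def st():
    o=robot.get_obs(); m=R.from_quat(o['tool_rot']).as_matrix()
    return o['time'],np.array(o['position']),m,o['grip_width']
def go(p,yaw=None):
    "cm shift in tool axes to reach p; turn about tool x so jaw axis (y) lies at world yaw"
    t,P,m,g=st(); d=m.T@(np.array(p)-P)*100
    print('t',round(t,2),'pos',P.round(4),'toolx',m[:,0].round(3),'jaw yaw',np.arctan2(m[1,1],m[0,1]).round(3),'grip',round(g,4),'shift cm',d.round(2))
    if yaw is not None:
        j=[np.cos(yaw),np.sin(yaw),0]; a=np.arctan2(m[:,2]@j,m[:,1]@j); a=(a+np.pi/2)%np.pi-np.pi/2; print('turn',a.round(3))
E
python3 - <<'E'
from h import *
snap('top','a.png'); snap('scene','b.png')
t,P,m,g=st(); print(t,P,m.round(3))
ci=camera_info('top');print(ci)
E
```

```text
pics
0.1 [ 0.19168091 -0.59420673  0.2326782 ] [[-0.     0.307 -0.952]
 [ 0.002 -0.952 -0.307]
 [-1.    -0.002 -0.   ]]
{'camera_matrix': array([[380.83373521,   0.        , 256.45304274],
       [  0.        , 380.83373521, 194.46371253],
       [  0.        ,   0.        ,   1.        ]]), 'rvec': array([ 2.17450551, -2.14976701,  0.1374292 ]), 'tvec': array([-0.02338223,  0.4998328 ,  0.74627921])}
```

View pics/a.png

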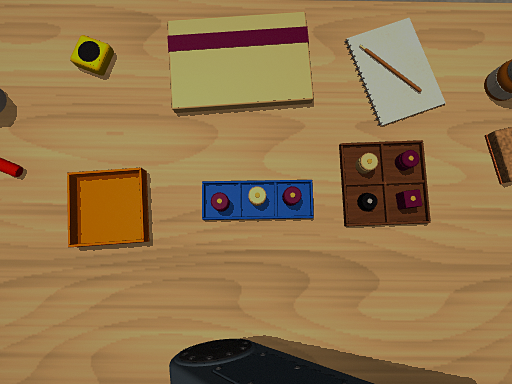

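The top view shows the maple foot in the middle well (disc about 258,195), the good feet at about (220,201) and (292,195), the spare foot at the stock tray's upper right (about 410,158), and the scrap box centred near (110,207).

Run:
```python
from h import *
im=cv2.imread('pics/a.png'); ci=camera_info('top')
for n,(u,v),z in [('maple',(258,195),.05),('gL',(220,201),.05),('gR',(292,195),.05),('spare',(410,158),.05),('box',(110,207),.04),
 *[('boxc',c,.04) for c in [(67,172),(146,168),(152,243),(69,247)]],*[('tray',c,.018) for c in [(202,181),(313,180),(313,219),(203,220)]],*[('stock',c,.018) for c in [(340,143),(424,141),(430,223),(345,226)]]]:
    print(n,w(ci,u,v,z))
c=cv2.resize(im[130:260,195:435],None,fx=3.3,fy=3.3,interpolation=cv2.INTER_CUBIC);cv2.imwrite('pics/c.png',c)
go([.5,0,.2],0)
```

```text
maple [ 0.4966 -0.0206  0.05  ]
gL [0.4838 0.0545 0.05  ]
gR [ 0.4974 -0.0882  0.05  ]
spare [ 0.5754 -0.3263  0.05  ]
box [0.4702 0.275  0.04  ]
boxc [0.5401 0.3657 0.04  ]
boxc [0.5502 0.2068 0.04  ]
boxc [0.3997 0.188  0.04  ]
boxc [0.3901 0.3511 0.04  ]
tray [0.5284 0.0957 0.018 ]
tray [ 0.5333 -0.1352  0.018 ]
tray [ 0.4521 -0.1346  0.018 ]
tray [0.4475 0.0914 0.018 ]
stock [ 0.613  -0.1927  0.018 ]
stock [ 0.6196 -0.3707  0.018 ]
stock [ 0.4466 -0.3758  0.018 ]
stock [ 0.4385 -0.2003  0.018 ]
t 0.1 pos [ 0.1917 -0.5942  0.2327] toolx [-0.     0.002 -1.   ] jaw yaw -1.259 grip 0.0869 shift cm [  3.37 -47.09 -47.57]
turn -1.259
```

View pics/c.png

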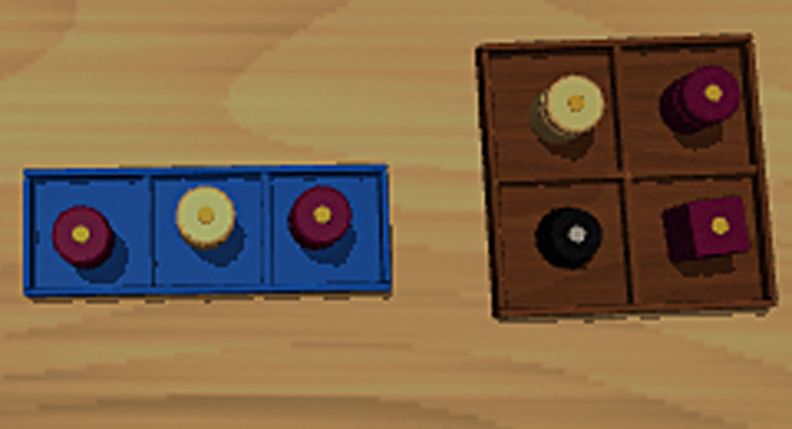

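```bash
python3 -m inch '[[[0,-2.78,-2.87,-0.12,1],[0,-2.42,-3.19,-0.12,1],[0,-2.02,-3.45,-0.12,1],[0,-1.59,-3.67,-0.12,1],[0,-1.14,-3.83,-0.12,1],[0,-0.67,-3.94,-0.12,1],[0,-0.2,-4,-0.12,1],[0,0.28,-3.99,-0.12,1]]]' 25; python3 -c "
from h import *
go([.497,-.02,.17],.02)"
```

```text
time: 0.77
position: [0.3379, -0.3075, 0.2278]
tool_rot: [-0.562, -0.428, 0.564, -0.428]
ft_force: [0.9, 0.9, -0.5]
grip_width: 0.0868
t 0.77 pos [ 0.3379 -0.3075  0.2278] toolx [-0.002 -0.001 -1.   ] jaw yaw -0.27 grip 0.0868 shift cm [  5.72   7.67 -31.97]
turn -0.29
```

```bash
python3 -m inch '[[[0.5,0.93,-3.89,-0.1,1],[0.5,1.32,-3.78,-0.1,1],[0.5,1.69,-3.63,-0.09,1],[0.5,2,-3.46,0,1],[0.5,2,-3.46,0,1],[0.5,2,-3.46,0,1],[0.5,2,-3.46,0,1],[0.5,2,-3.46,0,1]]]'; python3 -c "
from h import *
go([.497,-.02,.17],.02)
ci=camera_info('wrist'); snap('wrist','d.png'); print(px(ci,[.497,-.02,.05]))"
```

```text
time: 1.43
position: [0.4904, -0.014, 0.1863]
tool_rot: [0.49, 0.509, -0.492, 0.509]
ft_force: [0.7, -0.5, 0.2]
grip_width: 0.0866
t 1.43 pos [ 0.4904 -0.014   0.1863] toolx [-0.002 -0.002 -1.   ] jaw yaw 0.037 grip 0.0866 shift cm [1.63 0.64 0.62]
turn 0.017
[264.9 192.8]
```

View pics/d.png

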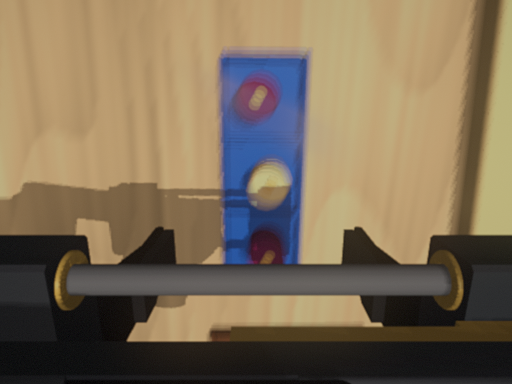

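The wrist picture is blurred by motion. The maple foot is near (268,183), against a prediction of (265,193). I'll settle the arm and look again.

```bash
python3 -m inch '[[[0.8,0.3,0.3,0.017,1],[0.8,0,0,0,1],[0,0,0,0,1],[0,0,0,0,1]]]'; python3 -c "
from h import *
go([.497,-.02,.036],.02)
ci=camera_info('wrist'); im=snap('wrist','e.png'); print(px(ci,[.497,-.02,.05]))
for z in (.05,): print(w(ci,265,193,z))"
```

```text
time: 1.82
position: [0.496, -0.0078, 0.1668]
tool_rot: [0.493, 0.509, -0.492, 0.507]
ft_force: [-0.2, -0.1, -0.8]
grip_width: 0.0871
t 1.82 pos [ 0.496  -0.0078  0.1668] toolx [-0.002  0.003 -1.   ] jaw yaw 0.031 grip 0.0871 shift cm [13.08  0.09  1.25]
turn 0.011
[258.4 206.6]
[ 0.5021 -0.0081  0.05  ]
```

View pics/e.png

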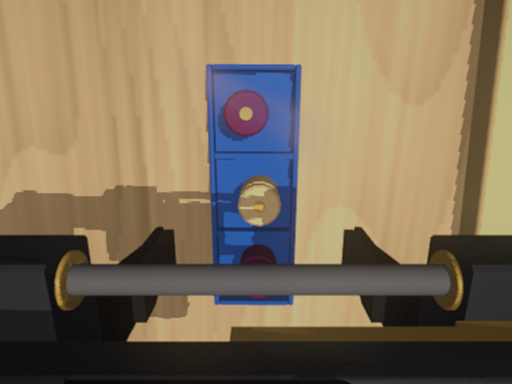

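At rest, the disc at (259,206) matches the predicted (258,207), so the position holds. Descending.

```bash
python3 -m inch '[[[1,0.05,0.6,0,1],[2.5,0,0.5,0,1],[2.5,0,0.2,0,1],[2,0,0,0,1],[1.5,0,0,0,1],[0,0,0,0,1],[0,0,0,0,1]]]'; python3 -c "
from h import *
go([.497,-.02,.036],.02)"
```

```text
time: 2.45
position: [0.4971, -0.0333, 0.0682]
tool_rot: [0.497, 0.502, -0.495, 0.505]
ft_force: [0.8, -0.6, 0.0]
grip_width: 0.0867
t 2.45 pos [ 0.4971 -0.0333  0.0682] toolx [ 0.004 -0.001 -1.   ] jaw yaw 0.015 grip 0.0867 shift cm [ 3.22 -0.   -1.33]
turn -0.005
```

```bash
python3 -m inch '[[[0,0,-0.8,0,1],[0,0,0,0,1],[0,0,0,0,1],[0,0,0,0,1]]]'; python3 -c "
from h import *
go([.497,-.02,.036],.02)"
```

```text
time: 2.78
position: [0.4981, -0.0267, 0.0706]
tool_rot: [0.499, 0.5, -0.496, 0.505]
ft_force: [0.8, -0.4, -0.4]
grip_width: 0.0869
t 2.78 pos [ 0.4981 -0.0267  0.0706] toolx [ 0.008 -0.002 -1.   ] jaw yaw 0.012 grip 0.0869 shift cm [ 3.45 -0.13 -0.68]
turn -0.008
```

```bash
python3 -m inch '[[[0,0,-0.7,0,1],[0.8,0,0,0,1],[1,0,0,0,1],[1,0,0,0,1],[0,0,0,0,1],[0,0,0,0,1]]]'; python3 -c "
from h import *
go([.497,-.02,.036],.02);go([.497,-.02,.036],.02)"
```

```text
time: 3.28
position: [0.5, -0.0183, 0.0421]
tool_rot: [0.499, 0.499, -0.494, 0.508]
ft_force: [0.4, -0.6, 0.6]
grip_width: 0.0868
t 3.28 pos [ 0.5    -0.0183  0.0421] toolx [ 0.014 -0.003 -1.   ] jaw yaw 0.014 grip 0.0868 shift cm [ 0.6  -0.32  0.16]
turn -0.006
t 3.28 pos [ 0.5    -0.0183  0.0421] toolx [ 0.014 -0.003 -1.   ] jaw yaw 0.014 grip 0.0868 shift cm [ 0.6  -0.32  0.16]
turn -0.006
```

```bash
python3 -m inch '[[[0.5,-0.3,0.1,0,1],[0,0,0,0,0.3],[0,0,0,0,0],[0,0,0,0,0],[0,0,0,0,0],[0,0,0,0,0],[0,0,0,0,0],[0,0,0,0,0]]]' 20; python3 -c "
from h import *
go([.497,-.02,.036],.02)"
```

```text
time: 3.95
position: [0.497, -0.0196, 0.0367]
tool_rot: [0.499, 0.499, -0.494, 0.508]
ft_force: [-0.3, 0.8, -0.2]
grip_width: 0.0484
t 3.95 pos [ 0.497  -0.0196  0.0367] toolx [ 0.014 -0.004 -1.   ] jaw yaw 0.014 grip 0.0484 shift cm [0.07 0.   0.04]
turn -0.006
```

```bash
python3 -m inch '[[[0,0,0,0,0],[0,0,0,0,0],[0,0,0,0,0],[0,0,0,0,0],[-1,0,0,0,0],[-2,0,0,0,0],[-3,0,0,0,0],[-3,0,0,0,0]]]'; python3 -c "
from h import *
go([.47,.276,.13],.02)"
```

```text
time: 4.62
position: [0.4914, -0.0184, 0.1255]
tool_rot: [0.497, 0.504, -0.497, 0.503]
ft_force: [-0.3, -0.1, -0.2]
grip_width: 0.0359
t 4.62 pos [ 0.4914 -0.0184  0.1255] toolx [-0.  0. -1.] jaw yaw 0.014 grip 0.0359 shift cm [ -0.44  -1.74 -29.46]
turn -0.006
```

```bash
python3 -m inch '[[[0,-0.2,-2.5,0,0],[0,-0.3,-4,0,0],[0,-0.3,-4,0,0],[0,-0.3,-4,0,0],[0,-0.3,-4,0,0],[0,-0.2,-4,0,0],[0,0,-3.5,0,0],[0,0,-2,0,0]]]'; python3 -c "
from h import *
go([.47,.276,.05],.02)"
```

```text
time: 5.28
position: [0.4799, 0.2667, 0.1383]
tool_rot: [0.505, 0.493, -0.494, 0.507]
ft_force: [-0.0, -0.7, -0.9]
grip_width: 0.0357
t 5.28 pos [0.4799 0.2667 0.1383] toolx [ 0.025 -0.004 -1.   ] jaw yaw 0.001 grip 0.0357 shift cm [ 8.8  -1.21 -0.96]
turn -0.019
```

```bash
python3 -m inch '[[[1,-0.5,0.3,0,0],[2,-0.2,0,0,0],[2,0,0,0,0],[2,0,0,0,0],[0.5,0,0,0,0],[0,0,0,0,0],[0,0,0,0,0]]]'; python3 -c "
from h import *
go([.47,.276,.042],.02)"
```

```text
time: 5.87
position: [0.4751, 0.2727, 0.0671]
tool_rot: [0.506, 0.495, -0.488, 0.512]
ft_force: [-0.4, 0.3, 0.2]
grip_width: 0.0354
t 5.87 pos [0.4751 0.2727 0.0671] toolx [ 0.035  0.001 -0.999] jaw yaw 0.013 grip 0.0354 shift cm [ 2.49 -0.59 -0.34]
turn -0.007
```

```bash
python3 -m inch '[[[1,-0.3,0,0,0],[1,0,0,0,0],[0.4,0,0,0,0],[0,0,0,0,0],[0,0,0,0,0.6],[0,0,0,0,0.6],[0,0,0,0,0.6],[0,0,0,0,0.6]]]'; python3 -c "
from h import *
go([.47,.276,.042],.02)"
```

```text
time: 6.53
position: [0.4756, 0.2728, 0.0447]
tool_rot: [0.508, 0.493, -0.486, 0.512]
ft_force: [0.1, -1.2, -0.0]
grip_width: 0.0502
t 6.53 pos [0.4756 0.2728 0.0447] toolx [ 0.042  0.003 -0.999] jaw yaw 0.012 grip 0.0502 shift cm [ 0.25 -0.57 -0.32]
turn -0.008
```

Released. Lift and head back toward the stock tray.

```bash
python3 -m inch '[[[0,0,0,0,0.6],[-1,0,0,0,0.6],[-3,0,0,0,0.6],[-4,0,0,0,0.6],[-4,0,0,0,0.6],[-1,0,0,0,0.6],[0,0,0,0,0.6],[0,0,0,0,0.6]]]'; python3 -c "
from h import *
go([.574,-.328,.17],.02); snap('top','f.png')"
```

```text
time: 7.2
position: [0.4699, 0.2724, 0.184]
tool_rot: [0.509, 0.493, -0.485, 0.513]
ft_force: [-0.4, -0.4, 1.2]
grip_width: 0.0521
t 7.2 pos [0.4699 0.2724 0.184 ] toolx [ 0.043  0.004 -0.999] jaw yaw 0.012 grip 0.0521 shift cm [ 1.6   9.65 60.17]
turn -0.008
```

View pics/f.png

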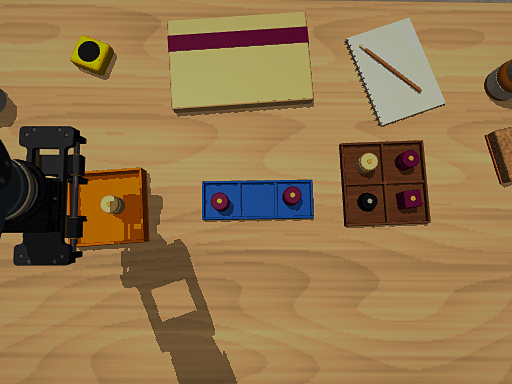

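The top view shows the maple foot standing in the box (disc at 112,204) and the middle well empty, with both good feet undisturbed.

```bash
python3 -m inch '[[[0,0.3,2.5,0,0.8],[0,0.6,4,0,0.8],[0,0.6,4,0,0.8],[0,0.6,4,0,0.8],[0,0.6,4,0,0.8],[0,0.6,4,0,0.8],[0,0.6,4,0,0.8],[0,0.6,4,0,0.8]]]' && python3 -c "
from h import *
go([.574,-.328,.17],0)"
```

```text
time: 7.92
position: [0.5129, -0.0348, 0.1725]
tool_rot: [0.5, 0.504, -0.486, 0.51]
ft_force: [1.3, 0.1, -1.0]
grip_width: 0.0692
t 7.92 pos [ 0.5129 -0.0348  0.1725] toolx [ 0.021  0.009 -1.   ] jaw yaw 0.027 grip 0.0692 shift cm [ 0.11  5.3  29.48]
turn 0.028
```

```bash
python3 -m inch '[[[0,0.7,4,0.02,0.8],[0,0.7,4,0,0.8],[0,0.7,4,0,0.8],[0,0.7,4,0,0.8],[0,0.7,4,0,0.8],[0,0.7,3,0,0.8],[0,0.5,1.5,0,0.8],[0,0,0,0,0.8]]]' && python3 -m inch '[[[0,0,0,0,0.8],[0,0,0,0,0.8],[0,0,0,0,0.8]]]' && python3 -c "
from h import *
go([.574,-.328,.04],0)
ci=camera_info('wrist'); im=snap('wrist','g.png'); print(px(ci,[.574,-.328,.05]))"
```

```text
time: 8.58
position: [0.5548, -0.2969, 0.1534]
tool_rot: [0.506, 0.504, -0.497, 0.494]
ft_force: [0.8, 0.0, -0.3]
grip_width: 0.0697
time: 8.83
position: [0.5516, -0.2942, 0.1484]
tool_rot: [0.506, 0.507, -0.497, 0.489]
ft_force: [1.0, 0.0, -0.2]
grip_width: 0.0697
t 8.83 pos [ 0.5516 -0.2942  0.1484] toolx [-0.009  0.027 -1.   ] jaw yaw -0.007 grip 0.0697 shift cm [10.72  2.36  3.66]
turn -0.007
[287.  242.8]
```

View pics/g.png

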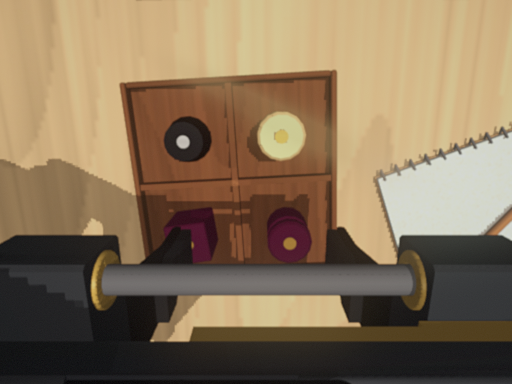

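The spare's disc is at (290,243), against a prediction of (287,243), a difference of about 1 mm. Aligning at height, then descending.

```bash
python3 -m inch '[[[0,1,1.5,0,0.8],[1,0.8,1.2,0,0.8],[1.5,0.3,0.4,0,0.8],[1.5,0,0,0,0.8],[0,0,0,0,0.8],[0,0,0,0,0.8],[0,0,0,0,0.8]]]' && python3 -c "
from h import *
ci=camera_info('wrist')
go([.575,-.328,.037],0)"
```

```text
time: 9.47
position: [0.571, -0.3125, 0.1051]
tool_rot: [0.504, 0.513, -0.494, 0.489]
ft_force: [-0.2, -0.8, 1.1]
grip_width: 0.0696
t 9.47 pos [ 0.571  -0.3125  0.1051] toolx [-0.015  0.034 -0.999] jaw yaw 0.004 grip 0.0696 shift cm [6.75 0.5  1.78]
turn 0.004
```

```bash
python3 -m inch '[[[0,0.5,1.7,0,0.8],[1,0,0.2,0,0.8],[2,0,0,0,0.8],[0,0,0,0,0.8],[0,0,0,0,0.8]]]' && python3 -c "
from h import *
go([.575,-.328,.037],0)"
```

```text
time: 9.88
position: [0.5761, -0.3277, 0.0761]
tool_rot: [0.503, 0.513, -0.493, 0.49]
ft_force: [0.1, -0.2, 0.9]
grip_width: 0.0697
t 9.88 pos [ 0.5761 -0.3277  0.0761] toolx [-0.013  0.033 -0.999] jaw yaw 0.007 grip 0.0697 shift cm [ 3.9  -0.06  0.16]
turn 0.006
```

```bash
python3 -m inch '[[[1.3,0,0.1,0,0.8],[1.5,0,0,0,0.8],[1,0,0,0,0.8],[0,0,0,0,0.8],[0,0,0,0,0.8]]]' && python3 -c "
from h import *
go([.575,-.328,.036],0)"
```

```text
time: 10.3
position: [0.5758, -0.3262, 0.0375]
tool_rot: [0.503, 0.513, -0.493, 0.491]
ft_force: [-0.1, -0.3, -0.4]
grip_width: 0.0693
t 10.3 pos [ 0.5758 -0.3262  0.0375] toolx [-0.012  0.032 -0.999] jaw yaw 0.008 grip 0.0693 shift cm [ 0.14 -0.08  0.18]
turn 0.007
```

```bash
python3 -m inch '[[[0.1,-0.1,0.15,0,0.5],[0,0,0,0,0.2],[0,0,0,0,0],[0,0,0,0,0],[0,0,0,0,0],[0,0,0,0,0],[0,0,0,0,0],[0,0,0,0,0]]]' 20 && python3 -m inch '[[[0,0,0,0,0],[0,0,0,0,0],[-1,0,0,0,0],[-2,0,0,0,0],[-3,0,0,0,0],[-3,0,0,0,0]]]' && python3 -c "
from h import *
go([.490,-.0205,.13],.02)"
```

```text
time: 10.97
position: [0.576, -0.329, 0.0391]
tool_rot: [0.503, 0.511, -0.493, 0.492]
ft_force: [-0.6, -0.0, -1.5]
grip_width: 0.0354
time: 11.47
position: [0.5722, -0.3279, 0.1248]
tool_rot: [0.503, 0.518, -0.493, 0.486]
ft_force: [0.4, -0.1, -0.4]
grip_width: 0.0355
t 11.47 pos [ 0.5722 -0.3279  0.1248] toolx [-0.023  0.042 -0.999] jaw yaw 0.008 grip 0.0355 shift cm [  0.94  -7.99 -30.79]
turn -0.013
```

```bash
python3 -m inch '[[[-1,-0.6,-2.5,0,0],[0,-1,-4,0,0],[0,-1.1,-4,0,0],[0,-1.1,-4,0,0],[0,-1.1,-4,0,0],[0,-1.1,-4,0,0],[0,-0.9,-3.5,0,0],[0,-0.5,-1.5,0,0]]]' && python3 -m inch '[[[0,0,0,0,0],[0,0,0,0,0],[0,0,0,0,0]]]' && python3 -c "
from h import *
go([.490,-.0205,.1],.02)"
```

```text
time: 12.13
position: [0.502, -0.0565, 0.1586]
tool_rot: [0.507, 0.503, -0.494, 0.495]
ft_force: [-0.7, -0.7, -0.6]
grip_width: 0.0355
time: 12.38
position: [0.5003, -0.0523, 0.1609]
tool_rot: [0.506, 0.505, -0.493, 0.497]
ft_force: [0.0, 0.3, 0.8]
grip_width: 0.0356
t 12.38 pos [ 0.5003 -0.0523  0.1609] toolx [ 0.006  0.021 -1.   ] jaw yaw 0.003 grip 0.0356 shift cm [ 6.14 -1.05 -3.05]
turn -0.017
```

```bash
python3 -m inch '[[[0,-0.5,-1.5,-0.015,0],[1,-0.5,-1.4,0,0],[2,0,0,0,0],[2,0,0,0,0],[0,0,0,0,0],[0,0,0,0,0],[0,0,0,0,0]]]' && python3 -c "
from h import *
go([.490,-.0205,.045],.02)"
```

```text
time: 12.97
position: [0.5004, -0.0328, 0.113]
tool_rot: [0.507, 0.5, -0.489, 0.504]
ft_force: [-0.7, 0.1, -1.0]
grip_width: 0.0359
t 12.97 pos [ 0.5004 -0.0328  0.113 ] toolx [ 0.021  0.014 -1.   ] jaw yaw 0.008 grip 0.0359 shift cm [ 6.79 -1.17 -1.14]
turn -0.012
```

```bash
python3 -m inch '[[[0,-1.2,-1.2,0,0],[0,0,0,0,0],[0,0,0,0,0],[0,0,0,0,0]]]' && python3 -c "
from h import *
go([.490,-.0205,.045],.02)
ci=camera_info('wrist'); snap('wrist','i.png');snap('top','j.png')
a=cv2.imread('pics/i.png')[0:300,130:380];b=cv2.imread('pics/j.png')[130:260,180:330]
b=cv2.resize(b,None,fx=300/130,fy=300/130);cv2.imwrite('pics/k.png',np.hstack([a,b]))"
```

```text
time: 13.3
position: [0.4928, -0.0247, 0.1161]
tool_rot: [0.509, 0.496, -0.489, 0.506]
ft_force: [-0.6, 0.7, -1.4]
grip_width: 0.0355
t 13.3 pos [ 0.4928 -0.0247  0.1161] toolx [ 0.03   0.011 -1.   ] jaw yaw 0.004 grip 0.0355 shift cm [ 7.1  -0.49 -0.35]
turn -0.015
```

View pics/k.png

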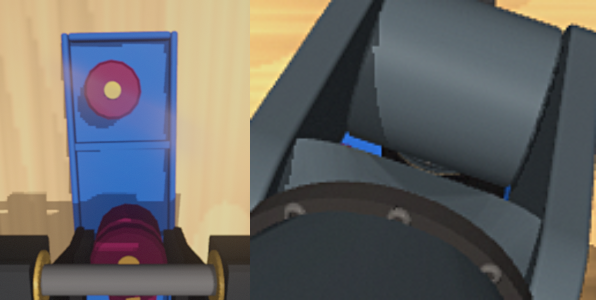

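The wrist view shows the spare foot upright between the fingers, over the middle well. The top view is blocked by the arm. Lowering.

```bash
python3 -m inch '[[[1,-0.4,-0.3,0,0],[2,0,0,0,0],[2,0,0,0,0],[0.5,0,0,0,0],[0,0,0,0,0],[0,0,0,0,0]]]' && python3 -c "
from h import *
go([.490,-.0205,.041],.02)"
```

```text
time: 13.9
position: [0.497, -0.0241, 0.062]
tool_rot: [0.511, 0.492, -0.487, 0.509]
ft_force: [0.5, 0.9, -0.4]
grip_width: 0.0355
t 13.9 pos [ 0.497  -0.0241  0.062 ] toolx [ 0.041  0.007 -0.999] jaw yaw 0.003 grip 0.0355 shift cm [ 2.07 -0.78 -0.34]
turn -0.016
```

```bash
python3 -m inch '[[[0.5,-0.7,-0.3,0,0],[1,0,0,0,0],[0.4,0,0,0,0],[0,0,0,0,0]]]' && python3 -c "
from h import *
go([.490,-.0205,.040],.02)"
```

```text
time: 14.23
position: [0.4919, -0.0212, 0.0436]
tool_rot: [0.512, 0.491, -0.486, 0.511]
ft_force: [-0.5, 0.4, -0.9]
grip_width: 0.0356
t 14.23 pos [ 0.4919 -0.0212  0.0436] toolx [ 0.046  0.006 -0.999] jaw yaw 0.003 grip 0.0356 shift cm [ 0.35 -0.21 -0.07]
turn -0.016
```

```bash
python3 -m inch '[[[0.35,-0.1,0,0,0],[0,0,0,0,0],[0,0,0,0,0]]]' && python3 -m inch '[[[0,0,0,0,0.55],[0,0,0,0,0.55],[0,0,0,0,0.55],[0,0,0,0,0.55],[0,0,0,0,0.6],[0,0,0,0,0.6],[0,0,0,0,0.6]]]' && python3 -c "
from h import *
go([.490,-.0205,.040],.02)"
```

```text
time: 14.48
position: [0.4912, -0.0212, 0.0397]
tool_rot: [0.512, 0.491, -0.486, 0.511]
ft_force: [0.2, 0.0, -1.1]
grip_width: 0.0356
time: 15.07
position: [0.4922, -0.0215, 0.0406]
tool_rot: [0.512, 0.49, -0.486, 0.512]
ft_force: [-0.9, 0.8, 0.1]
grip_width: 0.0517
t 15.07 pos [ 0.4922 -0.0215  0.0406] toolx [ 0.049  0.005 -0.999] jaw yaw 0.004 grip 0.0517 shift cm [ 0.05 -0.22 -0.1 ]
turn -0.016
```

Lift straight up, then move off sideways for a clear look.

```bash
python3 -m inch '[[[-1,0,0,0,0.6],[-2,0,0,0,0.6],[-4,0,0,0,0.6],[-4,0,0,0,0.6],[-4,0,0,0,0.6],[-2,0,0,0,0.6]]]' && python3 -m inch '[[[0,0,4,0,0.6],[0,0,4,0,0.6],[0,0,4,0,0.6],[0,0,4,0,0.6],[0,0,4,0,0.6],[0,0,4,0,0.6],[0,0,3,0,0.6],[0,0,0,0,0.6]]]' && python3 -m inch '[[[0,0,0,0,0.6],[0,0,0,0,0.6],[0,0,0,0,0.6]]]' && python3 -c "
from h import *
snap('top','l.png'); im=cv2.imread('pics/l.png');snap('scene','m.png');b=cv2.imread('pics/m.png')
cv2.imwrite('pics/n.png',np.hstack([cv2.resize(im[120:270,50:330],(560,300))[:, :],b[:300,:240]]))
ci=camera_info('top'); print(px(ci,[.490,-.0205,.051]))
print(robot.get_obs()['ft_force'])"
```

```text
time: 15.57
position: [0.48, -0.0217, 0.2144]
tool_rot: [0.51, 0.494, -0.488, 0.507]
ft_force: [0.9, -0.6, -0.1]
grip_width: 0.052
time: 16.23
position: [0.4841, -0.3011, 0.2293]
tool_rot: [0.509, 0.488, -0.483, 0.518]
ft_force: [0.2, 0.1, 0.3]
grip_width: 0.052
time: 16.48
position: [0.4826, -0.3012, 0.2302]
tool_rot: [0.51, 0.488, -0.484, 0.517]
ft_force: [0.8, -0.4, -0.4]
grip_width: 0.0522
[257.9 198.3]
[-0.24476723  0.94372096 -0.93891649]
```

View pics/n.png

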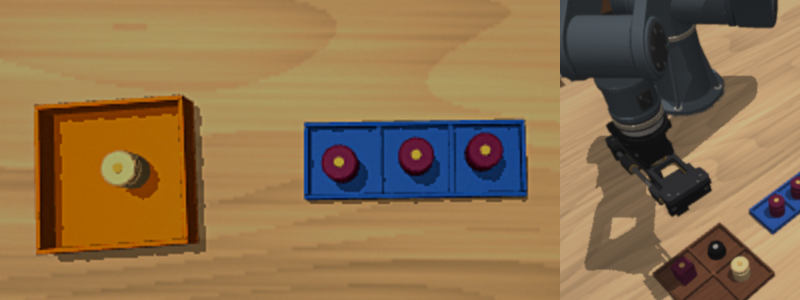

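The maple foot stands in the box. The spare's disc, at about (257.5,198), matches the well-centre prediction (257.9,198.3). The good feet are unchanged at (219,200.5) and (292,195). Handing in.

```bash
python3 -c "
from rig import robot
print(robot.hand_in())"
```

```text
the job is handed in; nothing more can be done
None
```

I put the maple foot into the orange scrap box, stood the round purple stock foot in the empty middle well, and handed the job in at about 16.6 s. No verdict was reported.

- **Scrap box:** the last top picture shows the maple foot standing near the middle of the box, released.
- **Kit tray:** the stock foot looks upright in that picture. Its brass disc is within about half a pixel (roughly 1 mm) of the predicted well centre.
- **Good feet:** both are at the same pixel positions as at the start, to within about half a pixel.
- **Robot:** the gripper was clear at z = 0.23 m, with force readings at noise level.
- **Off plan:** the tool tilted by up to about 0.05 rad during the small moves, which I couldn't correct with the available moves. Positions also overshot by about 1 cm in places. I corrected for the offset each time before gripping or setting down, and no check disagreed with the result.

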